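# Open the leak tester's lid, catch or no catch, and hold it up

## Robot

A 6-joint arm with a two-finger parallel gripper is mounted at the origin on the work surface. World frame = base frame: x ahead of the robot, y to its left, z up, the work surface at z = 0. Lengths are in m, angles in rad, forces in N, time in s.
With the tool pointing down it reaches from about 0.3 to 0.775 m from the base axis. Payload 14.6 kg.
Tool frame: the origin (TCP) lies between the finger pads; the fingertips stand 14 mm ahead of it and the grasp point (between the pads) lies 5 mm behind it; z points along the fingers, y is the line along which they close (so a half turn about z gives the same grasp; the last joint's range is limited). The gripper opens to 94 mm and grips with 3 to 60 N. Pads are 16 mm wide; open, the fingers measure 119 mm over their backs; the gripper's body (75 mm by 177 mm) begins 78 mm behind the grasp point.
Start: joints at [1.09, 0.3, 1.521, -0, 1.321, -0.067], TCP at [0.221, 0.504, 0.197] pointing down, gripper open.
Joint ranges: [-3.03, 3.03], [-0.79, 2.21], [0.23, 2.52], [-1.04, 4.18], [0, 3.07], [-2.55, 2.55]. Speed limits (rad/s): [2.22, 2.22, 2.57, 3.14, 3.14, 3.14].

## Interface

Orientations are given as [roll, pitch, yaw] about the fixed x, y, z axes, in that order (R = Rz(yaw) Ry(pitch) Rx(roll)).
In Python, from station import ctrl gives the robot as it stands. The module is installed in compiled form; this text tells all that it offers.
- The arm moves only by the tool move_arm, never from a script. Its argument "targets" is a list of rows, each a list of 7 numbers: the opening, from -1 (shut) to 1 (fully open), then the shift along the tool's x, y, z in units of 50 mm (1.0 is 50 mm), then the turn, a rotation vector about the tool's x, y, z in rad. A call has 1 to 12 rows; each row is the pose to reach, as a shift and turn from the pose commanded when the call began, along the tool's axes at that moment; what a row does not reach only later rows make up. A row lasts 1/10 s, in which the tool goes at most 50 mm and 8.59 degrees, less where a joint would pass 70% of its speed; a pose out of reach is approached as far as the arm can. A call with a gripper value outside its range is refused whole. The fingers move at their own pace and stop on an object; "grip_force" is the grip in N (left out, the last holds). Time passes only in rows, so rows that repeat a pose let the fingers close. It gives the time, the measured TCP pose, the force, the opening and the grip force at its end, in the units of the state.
- ctrl.get_obs(): the state, without advancing time (a new reading comes with each control period).
- ctrl.camera(name): name is "scene" or "top" or "wrist"; returns (picture, depth): 384x512x3 uint8, red, green, blue; 384x512 float32, m along the optical axis (not along the pixel's ray), 0 where there is no reading.
- ctrl.camera_params(name): a dict with "intrinsics" (3x3 intrinsics, pixels), "rvec" (rotation vector, rad) and "tvec" (3), from world to camera coordinates, as OpenCV has them; the wrist camera has in their place "T_tool_cam" (4x4, takes a point from camera to tool coordinates, whose origin is the TCP and whose axes are the flange's). Camera axes: x right, y down, z forward; pixel columns grow to the right and rows downward; lengths in m; the calibration is good to about 2 mm. A picture is of the moment at which its call begins: read the wrist's pose just before it. camera_params takes no time and is no camera call.
- ctrl.hand_in(): hands the job in; it is judged then, once.
Trained networks look in the newest picture that a camera, given by its name, has taken for a name from the list of things; names that differ only in an ending like _2 or _b are one class to them, and where a whole thing is asked for, a point or a joint stands for the part that bears it (a point fixed in the world has none). Each returns a list of dicts, best first, with "score" (0 to 1); they miss things now and then, are a little off and sometimes report something else, mostly with a low value. They report only what shows in the picture. A call takes as long as a camera call.
- ctrl.cut_out(camera, target): "region" (384x512 bool, what is visible of it) and "point" ([column, row] in pixels, amid what is visible of it).
- ctrl.tip_of(camera, target): "point" ([column, row] in pixels: a listed point, or the origin of a listed thing).
The state is a dict: "time_s": time; "qpos": joint angles; "joint_vel": joint speeds; "tau": joint torques, N m; "ee_pos": TCP position; "eef_rot": TCP orientation; "force": force on the tool from outside, world axes, zero at the start; "moment": the same for the moment, N m; "grip_width": finger opening in m; "grip_force": force on a finger pad.
Only numpy, scipy, OpenCV 4.12 (cv2) and the standard library are available. Lean on these libraries where they do the work, as an engineer would, in place of code of your own. Each camera call takes 0.05 s, during which the arm holds its last target. There are 200 camera calls.

## Task

The tray in the bench-top leak tester is done and I need both hands to take it out, so open the lid for me. Tug the lid gently by its grab bar to learn whether the catch has it; only if it is caught, push the rectangular release key in the front apron all the way down and let it come up again (the key also vents the chamber, so leave it alone if the lid comes free). Then raise the lid by the bar to about 45 degrees and finish while holding it there, since it has no stay and would fall shut; leave everything else on the bench where it is.

Things in the scene. Friction and masses are not known exactly. Their poses are not given: they have to be found in the camera images.
- tester: white bench-top leak tester, fixed, 355 mm deep (x), 300 wide (y), 116 high to the lid's top. Origin: underside, 215 mm behind the apron's front; +x points from the apron to the hinge, z up. Place and yaw (within 0.3 rad) vary. The 60 mm deep apron in front of the lid has its top at 88 mm; the flat screen on its left and three small round keys on its right are not used
- lid: the lid: clear panel in an aluminium frame, 298 x 300 x 12 mm, hinged at its far edge. Origin: 50 mm below the bar's middle; its own z is upright when shut and leans towards the hinge by the opening angle (stop at 1.25 rad). 4 to 7 N lift it at the bar; no stay, it falls shut. Its unseen catch is by chance caught or clear: caught, the bar rises 3 or 4 mm, then stands fast; clear, it just swings up
- lid_handle (a point): middle of the lid's grab bar: round steel bar, 14 mm thick, 124 mm long along the tester's y, axis 38 mm above the lid's top, on two posts (98 mm clear between); the round bar can turn between fingers that keep pointing down. Shut: 154 mm above the bench, 119 mm in front of the tester's origin. Turns about the hinge line: along y, 146 mm behind that origin, 104 mm up
- release (a joint): how far the release key is down, m: 0 up, 0.008 fully down. Spring key, 2 N at first, 5.2 N at the bottom; comes up by itself. Pushed fully down while the lid is shut and not being pulled, it throws the catch clear, and the catch then stays clear
- release_top (a point): centre of the top face of the release key: grey rectangular key, 24 mm (x) by 44 mm (y), in the middle of the apron right in front of the lid; 185 mm in front of the tester's origin, 101.5 mm above the bench when up; the lid's front edge is 31 mm behind its centre. Pushed straight down
- test_tray: white moulded tray, 130 x 96 x 32 mm, lying in the tester's chamber under the lid; leave it
- tray_stack: stack of white trays, 130 x 96 x 67 mm, on the bench on the tester's left; leave it
- bottle: white bottle, 58 mm diameter, 150 mm high, on the tester's right; leave it
- gauge: digital thickness gauge lying flat, 90 x 80 x 22 mm, on one side of the apron; leave it
- driver: screwdriver, 170 mm long, lying in front of the tester; leave it
- tape: roll of tape lying flat, 90 mm diameter, 24 mm high, on the other side of the apron; leave it

How it is judged:
On the way:
1. the lid is tugged up by its bar (more than 0.007 rad) before the release key has been used (angle between lid's own z axis and vertical above 0.007 rad and value of joint release below 0.003 m and distance of catch_c0 from where it was at the start of the episode below 0.004 m and contact force between the fingers and lid_c5 above 1.5 N), for 0.1 s.
At the end, for the whole second after the job is handed in: the lid stands still between 0.6 and 1.0 rad (34 to 57 degrees) open, carried by the gripper's fingers at its grab bar (more than 1.5 N between them), with the release key up again (angle between lid's own z axis and vertical between 0.6 and 1 rad and angular speed of lid below 0.1 rad/s and contact force between the fingers and lid_c5 above 1.5 N and value of joint release below 0.002 m); the arm keeps its last pose, push and grip.
It fails at once if the release key is pushed down (6 mm or more) although the lid was not caught (value of joint release above 0.006 m and distance of catch_c0 from where it was at the start of the episode below 0.004 m).
It fails at once if the caught lid is wrenched: more than 60 N on the catch (contact force between lid and catch_c0 above 60 N).
It fails at once if a thing on the bench or the tray in the chamber is moved by more than 30 mm (distance of any of test_tray, tray_stack, bottle, gauge, driver, tape from where it was at the start of the episode above 0.03 m).
It also fails if it takes over 56 s, if anything falls off the work surface, if the arm or the gripper's body presses on something with over 40 N, if the wrist force passes 120 N, or if a joint passes its speed limit or range.

## Working session

There is one attempt and no reset: what is moved stays moved. The work goes in short steps, Python scripts to look and compute and a tool call to move; the robot and the scene stay as the last step left them, time stands still between calls to the robot, and variables do not carry over. Pictures are saved under pics/ and viewed, at most 10 in all, crops included, and the job is handed in when it is done.

Besides the shell and the picture viewer there is one more tool, called after ">>>" as name(argument=value, ...) on one line, values as JSON. move_arm: Moves the arm, as the interface text tells. Its arguments: {"type":"object","properties":{"targets":{"type":"array"},"grip_force":{"type":"number"}},"required":["targets"]}

```bash
mkdir -p pics; cat > h.py <<'E'
import numpy as np, cv2
from scipy.spatial.transform import Rotation as R
from station import ctrl
def world(cam,uv,z=None,d=None):
    p=ctrl.camera_params(cam);K=np.array(p["intrinsics"])
    if cam=="wrist":
        o=ctrl.get_obs();T=np.eye(4);T[:3,:3]=R.from_euler('xyz',o["eef_rot"]).as_matrix();T[:3,3]=o["ee_pos"];T=T@np.array(p["T_tool_cam"])
    else:
        T=np.eye(4);T[:3,:3]=cv2.Rodrigues(np.array(p["rvec"],float))[0];T[:3,3]=np.ravel(p["tvec"]);T=np.linalg.inv(T)
    r=T[:3,:3]@np.linalg.inv(K)@np.array([uv[0],uv[1],1.0])
    if d is None: d=(z-T[2,3])/r[2]
    return T[:3,3]+d*r
E
python3 - <<'E'
from h import *
o=ctrl.get_obs();print(o["eef_rot"],o["force"],o["grip_width"])
ims=[]
for c in ("scene","top"):
    im,d=ctrl.camera(c);ims.append(im)
    for t,z in(("lid_handle",.154),("release_top",.1015)):
        for q in ctrl.tip_of(c,t)[:2]:
            u=q["point"];print(c,t,q["score"],u,world(c,u,z=z),d[int(u[1]),int(u[0])])
    for q in ctrl.cut_out(c,"lid_handle")[:1]:print(c,q["score"],q["point"],q["region"].sum())
    for q in ctrl.tip_of(c,"tester")[:1]:print("tester",q["score"],world(c,q["point"],z=0))
    cv2.imwrite(f"pics/{c}.png",im[:,:,::-1])
E
```

```text
[-3.14039546e+00 -4.69594149e-05  2.72779091e+00] [ 0.22790128 -0.84323931  1.67473194] 0.09402541295983412
scene lid_handle 0.77 [209.9, 153.1] [ 0.52082552 -0.08172218  0.154     ] 1.0798706
scene lid_handle 0.39 [151.8, 151.0] [ 0.57467045 -0.23825599  0.154     ] 1.2896575
scene release_top 0.69 [219.6, 146.0] [ 0.44449528 -0.0887567   0.1015    ] 1.1689417
scene 0.76 [188.6, 196.5] 9879
tester 0.89 [ 0.64035947 -0.09410787  0.        ]
top lid_handle 0.84 [297.0, 208.7] [ 0.51029474 -0.08491443  0.154     ] 1.2885333
top lid_handle 0.64 [299.6, 207.6] [ 0.51313125 -0.09185731  0.154     ] 1.2867872
top release_top 0.57 [298.3, 229.0] [ 0.4585313 -0.0933536  0.1015   ] 1.3360108
top 0.67 [296.5, 170.8] 11692
tester 0.64 [ 0.6445226  -0.08330884  0.        ]
```

View pics/scene.png

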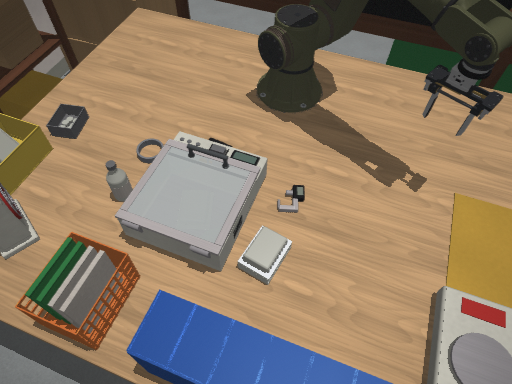

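View pics/top.png

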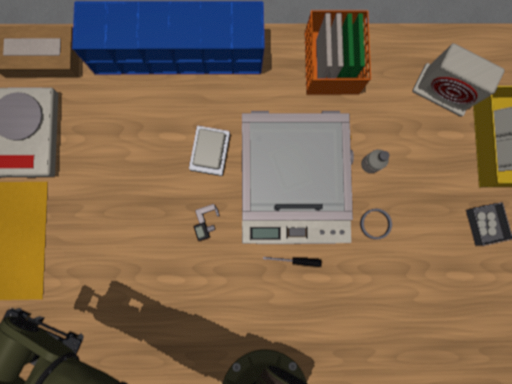

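The scene view shows the tester with the bar at about (190–228, 150–161). The top view shows the bar from (275,207) to (322,208) and the key at (297,232), so yaw is near 0. Next I'll move above the bar and look with the wrist camera.

>>> move_arm(targets=[[1,-10.1,-8.4,-2.5,0,0,1.157],[1,-10.1,-8.4,-2.5,0,0,1.157],[1,-10.1,-8.4,-2.5,0,0,1.157],[1,-10.1,-8.4,-2.5,0,0,1.157],[1,-10.1,-8.4,-2.5,0,0,1.157],[1,-10.1,-8.4,-2.5,0,0,1.157],[1,-10.1,-8.4,-2.5,0,0,1.157],[1,-10.1,-8.4,-2.5,0,0,1.157],[1,-10.1,-8.4,-2.5,0,0,1.157],[1,-10.1,-8.4,-2.5,0,0,1.157],[1,-10.1,-8.4,-2.5,0,0,1.157],[1,-10.1,-8.4,-2.5,0,0,1.157]])

```text
time_s: 1.7
ee_pos: [0.485, -0.0258, 0.3094]
eef_rot: [3.141, 0.0, 1.571]
force: [0.9, 0.4, -0.2]
grip_width: 0.0938
grip_force: 0.0
```

>>> move_arm(targets=[[1,0,0,0,0,0,0],[1,0,0,0,0,0,0]])

```text
time_s: 1.9
ee_pos: [0.4845, -0.0243, 0.3085]
eef_rot: [-3.141, -0.0, 1.569]
force: [0.5, -0.0, -0.7]
grip_width: 0.0942
grip_force: 0.0
```

```bash
python3 - <<'E'
from h import *
o=ctrl.get_obs();im,d=ctrl.camera("wrist");cv2.imwrite("pics/w1.png",im[:,:,::-1])
for t,z in(("lid_handle",.154),("release_top",.1015),("tester",0)):
    for q in ctrl.tip_of("wrist",t)[:2]:
        u=q["point"];v=[min(max(int(a),0),b) for a,b in zip(u,(511,383))];print(t,q["score"],u,world("wrist",u,z=z),world("wrist",u,d=d[v[1],v[0]]))
for t in("lid_handle","release"):
    for q in ctrl.cut_out("wrist",t)[:1]:print(t,q["score"],q["point"],q["region"].sum(),cv2.minAreaRect(np.argwhere(q["region"])[:,::-1].astype(np.float32)))
# points at bar-top height
P=[]
for v in range(0,384,2):
    for u in range(0,512,2):
        if d[v,u]>0:
            w=world("wrist",(u,v),d=d[v,u])
            if .15<w[2]<.17 and abs(w[0]-.515)<.06 and abs(w[1]+.085)<.12:P.append(w)
P=np.array(P);print(len(P))
if len(P):print(P.mean(0),P.min(0),P.max(0),np.polyfit(P[:,1],P[:,0],1))
E
```

```text
lid_handle 0.61 [279.5, 229.2] [ 0.51296721 -0.08578517  0.154     ] [ 0.5127756  -0.0848917   0.15630387]
release_top 0.91 [236.3, 218.8] [ 0.45107703 -0.08917651  0.1015    ] [ 0.45109229 -0.08911429  0.10168025]
tester 0.74 [203.7, 198.1] [ 3.81845013e-01 -8.32376097e-02 -5.55111512e-17] [ 0.38195085 -0.08310326  0.00051144]
lid_handle 0.66 [357.4, 184.7] 29498 ((366.47235107421875, 213.76473999023438), (219.2090301513672, 193.69032287597656), 0.5729386806488037)
release 0.89 [235.6, 212.9] 429 ((237.0, 216.5), (27.0, 16.0), 90.0)Traceback (most recent call last):
  File "<stdin>", line 13, in <module>
  File "h.py", line 7, in world
    o=ctrl.get_obs();T=np.eye(4);T[:3,:3]=R.from_euler('xyz',o["eef_rot"]).as_matrix();T[:3,3]=o["ee_pos"];T=T@np.array(p["T_tool_cam"])
ValueError: time passes only in moves, steps and waits
```

View pics/w1.png

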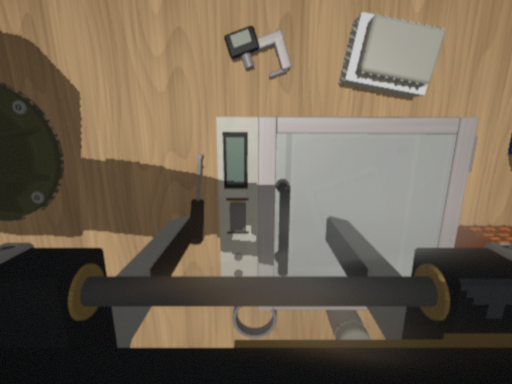

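The wrist view shows the bar at column ~283 from row ~185 down to ~270, and the key at (237,217). The lid edge runs vertical in the image, so yaw is about 0. That puts the bar at about (0.516, -0.087).

>>> move_arm(targets=[[0.3,-1.25,0.63,0,0,0,0],[0.3,-1.25,0.63,0,0,0,0],[0.3,-1.25,0.63,1,0,0,0],[0.3,-1.25,0.63,2,0,0,0],[0.3,-1.25,0.63,2.7,0,0,0],[0.3,-1.25,0.63,3.19,0,0,0],[0.3,-1.25,0.63,3.19,0,0,0]])

```text
time_s: 2.9
ee_pos: [0.5145, -0.0853, 0.1465]
eef_rot: [-3.136, -0.001, 1.572]
force: [-0.3, -0.2, 0.7]
grip_width: 0.0608
grip_force: 0.0
```

>>> move_arm(targets=[[-1,0,0,0,0,0,0],[-1,0,0,0,0,0,0],[-1,0,0,0,0,0,0],[-1,0,0,0,0,0,0],[-1,0,0,0,0,0,0],[-1,0,0,0,0,0,0]], grip_force=15)

```text
time_s: 3.5
ee_pos: [0.5161, -0.0863, 0.1496]
eef_rot: [3.141, 0.0, 1.571]
force: [-0.1, -0.2, -0.8]
grip_width: 0.0167
grip_force: 0.0
```

>>> move_arm(targets=[[-1,0,0,0,0,0,0],[-1,0,0,0,0,0,0],[-1,0,0,0,0,0,0]])

```text
time_s: 3.8
ee_pos: [0.5177, -0.0865, 0.1516]
eef_rot: [3.136, 0.001, 1.571]
force: [-0.0, -0.2, 22.9]
grip_width: 0.0026
grip_force: 14.8
```

```bash
python3 - <<'E'
from h import *
o=ctrl.get_obs();print(o["force"],o["moment"],o["grip_width"],o["ee_pos"])
a,_=ctrl.camera("wrist");b,_=ctrl.camera("scene");b=cv2.resize(b[110:260,110:310],(512,384))
cv2.imwrite("pics/w2.png",cv2.resize(np.hstack([a,b]),(800,300))[:,:,::-1])
print(ctrl.get_obs()["force"])
E
```

```text
[-0.03034158 -0.15152099 22.89213477] [ 0.08515879 -0.00801179  0.05886925] 0.002628473846436867 [ 0.51772325 -0.08652033  0.15158133]
[-0.29285803 -0.04758492 20.21814062]
```

View pics/w2.png

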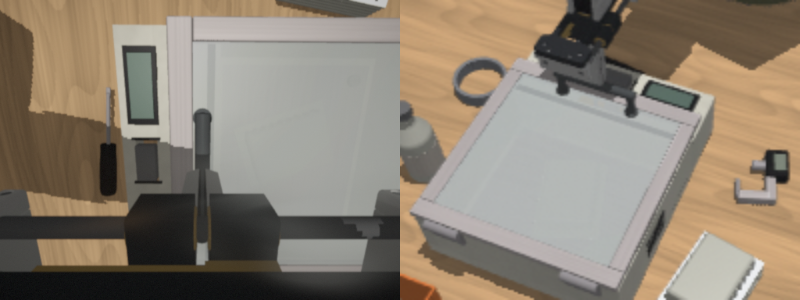

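The left wrist view shows the bar at column ~202 running into the closed fingers, and the scene crop shows the gripper between the posts. The 2.6 mm width doesn't fit a 14 mm bar, so I'll zoom in.

```bash
python3 - <<'E'
from h import *
a,d=ctrl.camera("wrist")
cv2.imwrite("pics/w3.png",cv2.resize(a[130:350,170:350],(650,594))[:,:,::-1])
print(np.round(d[130:350:20,230:300:5],3))
E
```

```text
[[0.218 0.217 0.218 0.219 0.219 0.219 0.22  0.221 0.22  0.219 0.219 0.221
  0.22  0.22 ]
 [0.222 0.221 0.222 0.222 0.18  0.178 0.176 0.179 0.218 0.223 0.224 0.224
  0.225 0.224]
 [0.226 0.224 0.227 0.227 0.183 0.181 0.182 0.18  0.228 0.229 0.228 0.228
  0.228 0.228]
 [0.229 0.231 0.231 0.231 0.187 0.184 0.183 0.185 0.232 0.233 0.23  0.231
  0.231 0.233]
 [0.234 0.234 0.234 0.234 0.191 0.187 0.187 0.189 0.236 0.236 0.237 0.237
  0.237 0.236]
 [0.239 0.239 0.163 0.162 0.163 0.163 0.167 0.163 0.163 0.162 0.24  0.24
  0.24  0.24 ]
 [0.082 0.082 0.082 0.081 0.081 0.136 0.139 0.082 0.082 0.082 0.082 0.08
  0.081 0.082]
 [0.071 0.071 0.071 0.07  0.07  0.074 0.121 0.073 0.07  0.07  0.071 0.07
  0.07  0.07 ]
 [0.065 0.065 0.065 0.065 0.066 0.071 0.074 0.068 0.065 0.066 0.065 0.066
  0.066 0.065]
 [0.068 0.066 0.066 0.069 0.066 0.07  0.206 0.071 0.067 0.067 0.067 0.067
  0.067 0.067]
 [0.068 0.068 0.068 0.068 0.067 0.265 0.264 0.074 0.069 0.068 0.068 0.07
  0.068 0.069]]
```

View pics/w3.png

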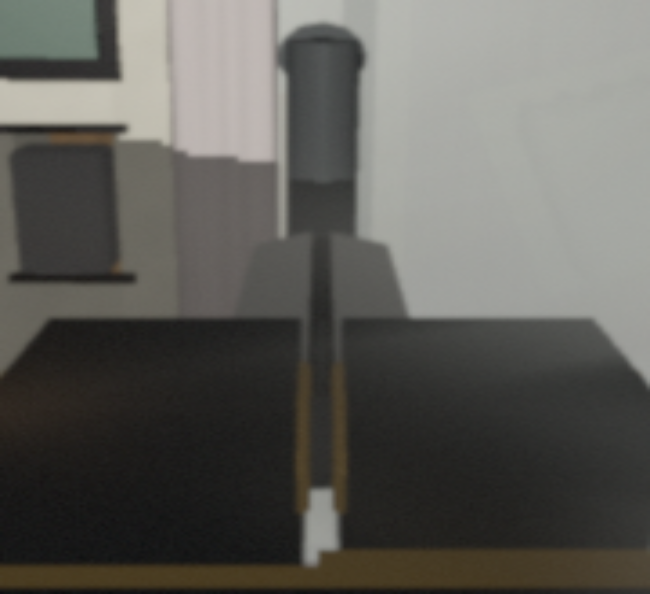

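```bash
python3 - <<'E'
from h import *
o=ctrl.get_obs();a,d=ctrl.camera("wrist");print(ctrl.camera_params("wrist")["T_tool_cam"])
for u,v in((260,170),(260,190),(260,210),(245,232),(275,232),(250,240),(275,240),(250,246),(275,246),(258,240),(258,260),(230,190),(300,200),(203,208),(400,100)):
    print((u,v),d[v,u],np.round(world("wrist",(u,v),d=d[v,u]),4))
E
```

```text
[[ 7.62921957e-04 -9.70914782e-01 -2.39424108e-01  6.96272262e-02]
 [ 9.99999446e-01  5.67224194e-04  8.86273238e-04  3.68529864e-04]
 [-7.24688641e-04 -2.39424652e-01  9.70914678e-01 -1.86896047e-01]
 [ 0.00000000e+00  0.00000000e+00  0.00000000e+00  1.00000000e+00]]
(260, 170) 0.17996082 [ 0.5192 -0.0445  0.1604]
(260, 190) 0.18347539 [ 0.5193 -0.0582  0.1601]
(260, 210) 0.18713385 [ 0.5193 -0.0724  0.1599]
(245, 232) 0.16017742 [ 0.5101 -0.0769  0.1887]
(275, 232) 0.15985982 [ 0.5278 -0.0768  0.1891]
(250, 240) 0.14820746 [ 0.5134 -0.0767  0.201 ]
(275, 240) 0.14886959 [ 0.527  -0.0769  0.2005]
(250, 246) 0.14055502 [ 0.5136 -0.0766  0.2089]
(275, 246) 0.14232498 [ 0.5266 -0.0773  0.2073]
(258, 240) 0.15200818 [ 0.5177 -0.0782  0.1975]
(258, 260) 0.13198094 [ 0.5176 -0.0795  0.2184]
(230, 190) 0.22889411 [ 0.4946 -0.0685  0.1157]
(300, 200) 0.23433761 [ 0.5543 -0.078   0.1129]
(203, 208) 0.26290444 [ 0.4651 -0.0931  0.0866]
(400, 100) 0.21412234 [0.6299 0.0038 0.1139]
```

```bash
python3 - <<'E'
from h import *
o=ctrl.get_obs();a,d=ctrl.camera("wrist");print(o["ee_pos"],o["force"])
for c in (245,250,254,258,262,266,272):
    print(c,[tuple(np.round(world("wrist",(c,v),d=d[v,c])[1:],4)) for v in(214,218,220,222,225,228)])
E
```

```text
[ 0.51776946 -0.08657643  0.15204331] [ 0.82665252  0.1909601  19.2603128 ]
245 [(np.float64(-0.0902), np.float64(0.1143)), (np.float64(-0.0939), np.float64(0.114)), (np.float64(-0.0766), np.float64(0.1685)), (np.float64(-0.0766), np.float64(0.1724)), (np.float64(-0.0768), np.float64(0.1774)), (np.float64(-0.0767), np.float64(0.1829))]
250 [(np.float64(-0.0763), np.float64(0.1566)), (np.float64(-0.0768), np.float64(0.1638)), (np.float64(-0.077), np.float64(0.1672)), (np.float64(-0.0772), np.float64(0.1708)), (np.float64(-0.077), np.float64(0.1769)), (np.float64(-0.077), np.float64(0.182))]
254 [(np.float64(-0.0756), np.float64(0.1588)), (np.float64(-0.0764), np.float64(0.1651)), (np.float64(-0.0768), np.float64(0.1679)), (np.float64(-0.0769), np.float64(0.1716)), (np.float64(-0.0767), np.float64(0.1776)), (np.float64(-0.0768), np.float64(0.1826))]
258 [(np.float64(-0.0756), np.float64(0.1589)), (np.float64(-0.0778), np.float64(0.1609)), (np.float64(-0.0784), np.float64(0.1634)), (np.float64(-0.0783), np.float64(0.1676)), (np.float64(-0.0784), np.float64(0.1731)), (np.float64(-0.0785), np.float64(0.1783))]
262 [(np.float64(-0.0754), np.float64(0.1595)), (np.float64(-0.0772), np.float64(0.1627)), (np.float64(-0.0771), np.float64(0.167)), (np.float64(-0.0768), np.float64(0.1719)), (np.float64(-0.0768), np.float64(0.1773)), (np.float64(-0.0769), np.float64(0.1824))]
266 [(np.float64(-0.076), np.float64(0.1576)), (np.float64(-0.0766), np.float64(0.1644)), (np.float64(-0.0769), np.float64(0.1677)), (np.float64(-0.0769), np.float64(0.1715)), (np.float64(-0.0768), np.float64(0.1774)), (np.float64(-0.0765), np.float64(0.1835))]
272 [(np.float64(-0.0907), np.float64(0.1127)), (np.float64(-0.094), np.float64(0.1137)), (np.float64(-0.0768), np.float64(0.1679)), (np.float64(-0.0771), np.float64(0.171)), (np.float64(-0.0765), np.float64(0.1781)), (np.float64(-0.0771), np.float64(0.1817))]
```

The fingers sit on top of the bar, with their tips at z≈0.163. They end about 25 mm higher than the stated geometry, at least when nearly shut. I'll open, go lower step by step while watching the force, and close again.

>>> move_arm(targets=[[0.0,0,0,0,0,0,0],[0.0,0,0,0,0,0,0],[0.0,0,0,0,0,0,0],[0.0,0,0,0,0,0,0],[0.0,0,0,0,0,0,0]])

```text
time_s: 4.55
ee_pos: [0.5159, -0.0862, 0.1491]
eef_rot: [-3.141, -0.0, 1.571]
force: [-0.4, -0.8, -0.5]
grip_width: 0.0369
grip_force: 0.0
```

```bash
python3 - <<'E'
from h import *
o=ctrl.get_obs();a,d=ctrl.camera("wrist");print(o["ee_pos"],o["force"],o["grip_width"])
# finger points: near tool y=-+ ; report lowest z of points with |y-ycen|<.012 & z>.125
p=ctrl.camera_params("wrist");K=np.array(p["intrinsics"])
v,u=np.mgrid[0:384,0:512];X=np.stack([(u-K[0,2])/K[0,0]*d,(v-K[1,2])/K[1,1]*d,d],-1)
T=np.array(p["T_tool_cam"]);W=X@T[:3,:3].T+T[:3,3]   # tool coords
m=(d>0)&(np.abs(W[...,0])<.012)&(np.abs(W[...,1])<.07)&(W[...,2]<.025)&(W[...,2]>-.08)
for lo in np.arange(-.07,.07,.01):
    s=m&(W[...,1]>=lo)&(W[...,1]<lo+.01)
    if s.sum():print(round(lo,3),s.sum(),np.percentile(W[s][:,2],[2,50,98,100]).round(4))
cv2.imwrite("pics/w4.png",a[:,:,::-1])
E
```

```text
[ 0.51591956 -0.08622828  0.14909401] [-0.43426217 -0.8173067  -0.50925444] 0.036933413586066555
-0.04 3 [-0.0663 -0.0593 -0.0572 -0.0571]
-0.03 899 [-0.0791 -0.0556 -0.0137 -0.0086]
-0.02 632 [-0.0785 -0.0521 -0.0098 -0.0074]
-0.01 192 [-0.0109 -0.009  -0.0059 -0.0055]
0.0 423 [-0.0118 -0.0101 -0.0058 -0.0043]
0.01 462 [-0.0777 -0.05   -0.0097 -0.0081]
0.02 1009 [-0.0793 -0.0564 -0.0134 -0.0075]
0.03 66 [-0.0695 -0.0522 -0.02   -0.0175]
```

View pics/w4.png

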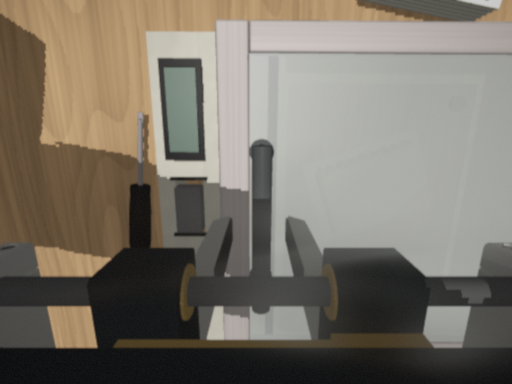

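The fingers straddle the bar (column 262) and are centred, but they end about 10 mm behind the reported TCP, so the tips are only at the bar's top. I'll go down 22 mm and close.

>>> move_arm(targets=[[0.1,0,0,0.15,0,0,0],[0.1,0,0,0.3,0,0,0],[0.1,0,0,0.44,0,0,0],[0.1,0,0,0.44,0,0,0]])

```text
time_s: 5.0
ee_pos: [0.5154, -0.0861, 0.1259]
eef_rot: [-3.14, -0.0, 1.571]
force: [0.0, -0.9, 0.2]
grip_width: 0.0516
grip_force: 0.0
```

>>> move_arm(targets=[[-1,0,0,0,0,0,0],[-1,0,0,0,0,0,0],[-1,0,0,0,0,0,0],[-1,0,0,0,0,0,0],[-1,0,0,0,0,0,0],[-1,0,0,0,0,0,0]], grip_force=15)

```text
time_s: 5.6
ee_pos: [0.5178, -0.0863, 0.1277]
eef_rot: [3.137, 0.0, 1.571]
force: [15.8, -0.6, -8.2]
grip_width: 0.0134
grip_force: 15.0
```

>>> move_arm(targets=[[-1,0,0.04,-0.03,0,0,0],[-1,0,0.04,-0.06,0,0,0],[-1,0,0.04,-0.08,0,0,0],[-1,0,0.04,-0.08,0,0,0]], grip_force=20)

```text
time_s: 6.0
ee_pos: [0.5185, -0.0863, 0.1314]
eef_rot: [3.14, 0.0, 1.571]
force: [6.8, -1.3, -7.8]
grip_width: 0.0135
grip_force: 20.0
```

>>> move_arm(targets=[[-1,0,0,-0.02,0,0,0],[-1,0,0,-0.04,0,0,0],[-1,0,0,-0.04,0,0,0],[-1,0,0,-0.04,0,0,0]])

```text
time_s: 6.4
ee_pos: [0.5189, -0.0863, 0.1334]
eef_rot: [3.139, 0.0, 1.571]
force: [10.7, -1.1, -7.6]
grip_width: 0.0131
grip_force: 20.0
```

>>> move_arm(targets=[[-1,0,0,-0.04,0,0,0],[-1,0,0,-0.08,0,0,0],[-1,0,0,-0.1,0,0,0],[-1,0,0,-0.1,0,0,0]])

```text
time_s: 6.8
ee_pos: [0.5202, -0.0863, 0.1389]
eef_rot: [3.136, 0.0, 1.571]
force: [19.2, -0.1, -10.1]
grip_width: 0.0136
grip_force: 20.0
```

```bash
python3 - <<'E'
from h import *
o=ctrl.get_obs();a,d=ctrl.camera("wrist");print(o["ee_pos"],o["force"])
for u,v in((262,170),(262,190),(262,205),(233,60),(233,120),(233,180)):print(np.round(world("wrist",(u,v),d=np.median(d[v-2:v+3,u-2:u+3])),4))
E
```

```text
[ 0.52022159 -0.08628662  0.13891071] [ 19.16627105  -0.05150425 -10.13238108]
[ 0.5225 -0.0406  0.1709]
[ 0.5226 -0.0522  0.1714]
[ 0.5226 -0.0614  0.1711]
[0.5037 0.027  0.1271]
[ 0.5028 -0.0118  0.1269]
[ 0.5019 -0.0548  0.1271]
```

The bar and the lid edge have both risen 11 mm at a steady 8–10 N, well past the 4 mm a caught lid would allow. The lid is clear, so the key stays untouched. I'll raise it along the arc.

>>> move_arm(targets=[[-1,0,0.08,-0.1,0,0,0],[-1,0,0.15,-0.29,0,0,0],[-1,0,0.23,-0.54,0,0,0],[-1,0,0.32,-0.8,0,0,0],[-1,0,0.43,-1.05,0,0,0],[-1,0,0.55,-1.29,0,0,0],[-1,0,0.69,-1.53,0,0,0],[-1,0,0.83,-1.76,0,0,0],[-1,0,0.83,-1.76,0,0,0]], grip_force=25)

```text
time_s: 7.75
ee_pos: [0.5579, -0.0865, 0.2283]
eef_rot: [-3.137, 0.0, 1.57]
force: [-25.2, -1.5, 10.3]
grip_width: 0.0131
grip_force: 25.0
```

>>> move_arm(targets=[[-1,0,-0.03,0,0,0,0],[-1,0,0.09,-0.22,0,0,0],[-1,0,0.25,-0.43,0,0,0],[-1,0,0.42,-0.63,0,0,0],[-1,0,0.61,-0.83,0,0,0],[-1,0,0.8,-1.01,0,0,0],[-1,0,1.0,-1.19,0,0,0],[-1,0,1.35,-1.45,0,0,0],[-1,0,1.35,-1.45,0,0,0],[-1,0,1.35,-1.45,0,0,0]])

```text
time_s: 8.75
ee_pos: [0.6263, -0.0868, 0.3012]
eef_rot: [-3.142, 0.001, 1.57]
force: [-12.9, -2.7, 13.2]
grip_width: 0.0135
grip_force: 25.0
```

>>> move_arm(targets=[[-1,0,-0.02,-0.03,0,0,0],[-1,0,-0.02,-0.03,0,0,0],[-1,0,-0.02,-0.03,0,0,0],[-1,0,-0.02,-0.03,0,0,0],[-1,0,-0.02,-0.03,0,0,0]])

```text
time_s: 9.25
ee_pos: [0.6255, -0.0868, 0.3008]
eef_rot: [-3.141, 0.001, 1.57]
force: [-5.1, -2.9, 2.2]
grip_width: 0.0128
grip_force: 25.0
```

```bash
python3 - <<'E'
from h import *
o=ctrl.get_obs();print(o["ee_pos"],o["force"],o["grip_width"],o["grip_force"],np.abs(o["joint_vel"]).max())
a,d=ctrl.camera("wrist");b,_=ctrl.camera("scene");b=cv2.resize(b[90:282,90:346],(512,384))
for u,v in((262,150),(262,180),(262,205)):print(np.round(world("wrist",(u,v),d=np.median(d[v-2:v+3,u-2:u+3])),4))
cv2.imwrite("pics/w5.png",cv2.resize(np.hstack([a,b]),(800,300))[:,:,::-1])
E
```

```text
[ 0.62548575 -0.08679721  0.30080741] [-5.1085406  -2.93784726  2.18691607] 0.012832603589199125 25.00591903924942 0.0019711980498375013
[ 0.6281 -0.03    0.3287]
[ 0.6281 -0.0477  0.3287]
[ 0.6282 -0.0632  0.3285]
```

View pics/w5.png

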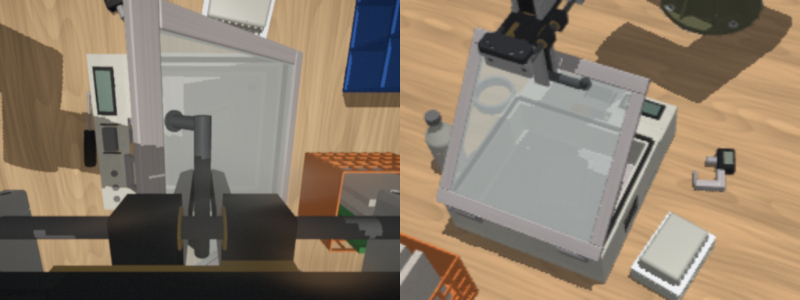

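The lid stands open at about 0.75 rad (bar axis at z≈0.321) and is still. The bar is gripped at 25 N and the bench things are in place, so I'm handing in.

```bash
python3 -c "
from station import ctrl
print(ctrl.hand_in())"
```

```text
the job is handed in; nothing more can be done
None
```

The tug showed the lid was clear of its catch, so I left the release key alone; the lid is now held still by its bar at about 0.75 rad (43°) and the job is handed in — my first grip closed on top of the bar because the fingertips sit about 24 mm further back than stated, so I re-gripped lower.

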